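# Sort tagged sample boxes and switch on the warmer

## Robot

A 6-joint arm with a two-finger parallel gripper is mounted at the origin on the work surface. World frame = base frame: x ahead of the robot, y to its left, z up, the work surface at z = 0. Lengths are in m, angles in degrees, forces in N, time in s.
With the tool pointing down it reaches from about 0.35 to 0.875 m from the base axis. Payload 4.2 kg.
Tool frame: the origin (TCP) lies on the mounting face of the last link; the fingertips stand 182 mm ahead of it and the grasp point (between the pads) lies 164 mm ahead of it (r.tcp_to_grasp is the distance from the TCP to the grasp point, in m); z points along the fingers, y is the line along which they close (so a half turn about z gives the same grasp; the last joint's range is limited). The gripper opens to 87 mm and grips with 3 to 60 N. Pads are 19 mm wide; open, the fingers measure 117 mm over their backs; the gripper's body (75 mm by 190 mm) begins 51 mm behind the grasp point.
Start: joints at [-56.345, 22.042, 0.453, 0, -68.411, -14.817], TCP at [0.202, -0.591, 0.405] pointing down, gripper open.
Joint ranges: [-179.83, 179.83], [-69.29, 118.12], [-61.27, 80.66], [-181.25, 117.63], [-171.15, -9.14], [-177.46, 177.46]. Speed limits (degrees/s): [159.86, 159.86, 180, 180, 180, 180].

## Interface

Orientations are given as a 3x3 rotation matrix whose columns are the frame's x, y, z axes.
In Python, from station import sense, eyes, r gives the robot as it stands.
- The arm moves only by the tool jog_arm, never from a script. Its argument "increments" is a list of rows, each a list of 4 numbers: the shift along the tool's x, y, z normalised to -1 to 1, where 1 is 0.02 m, then the turn about the tool's z normalised to -1 to 1, where 1 is 0.08 rad. A call has 1 to 10 rows; each row shifts and turns the commanded pose from where the row before left it, along the tool's axes as they then stand; what a row does not reach is not made up. A row lasts 1/10 s, in which the tool goes at most 50 mm and 8.59 degrees, less where a joint would pass 70% of its speed; a pose out of reach is approached as far as the arm can. A call with a number of a shift or a turn outside -1 to 1 is refused whole. A call with a gripper value outside its range is refused whole. "grip" is the finger opening in mm, from 0 to 87, set as the call begins (left out, the last holds). The fingers move at their own pace and stop on an object; the grip force is fixed at half the most. Time passes only in rows, so rows that do not move let the fingers close. It gives the time, the measured TCP pose, the force, the opening and the grip force at its end, in the units of the state.
- sense(): the state, without advancing time (a new reading comes with each control period).
- eyes.capture(name): name is "scene" or "top"; returns the picture (384x512x3 uint8, blue, green, red); there is no depth.
- eyes.get_calibration(name): a dict with "camera_matrix" (3x3 intrinsics, pixels), "R" (3x3) and "t" (3): a world point X has camera coordinates R X + t. Camera axes: x right, y down, z forward; pixel columns grow to the right and rows downward; lengths in m; the calibration is good to about 2 mm. A picture is of the moment at which its call begins. get_calibration takes no time and is no camera call.
- r.finish_job(): hands the job in; it is judged then, once.
Trained networks look in the newest picture that a camera, given by its name, has taken for a name from the list of things; names that differ only in an ending like _2 or _b are one class to them, and where a whole thing is asked for, a point or a joint stands for the part that bears it (a point fixed in the world has none). Each returns a list of dicts, best first, with "conf" (0 to 1); they miss things now and then, are a little off and sometimes report something else, mostly with a low value. They report only what shows in the picture. A call takes as long as a camera call. They do not tell look-alikes from the thing itself.
- eyes.spot_in(camera, name): "centre" ([x, y, z] in m, in world coordinates, good to about 4 mm: the middle of the surface that is visible of it).
- eyes.outline_of(camera, name): "mask" (384x512 bool, what is visible of it).
The state is a dict: "time_s": time; "joints": joint angles; "joint_velocities": joint speeds; "effort": joint torques, N m; "tcp_pos": TCP position; "ee_rot": TCP orientation; "wrist_force": force on the tool from outside, world axes, zero at the start; "moment": the same for the moment, N m; "gripper_width": opening from 0.0 (shut) to 1.0 (fully open); "gripper_force": force on a finger pad.
Only numpy, scipy, OpenCV 4.12 (cv2) and the standard library are available. Lean on these libraries where they do the work, as an engineer would, in place of code of your own. Each camera call takes 0.05 s, during which the arm holds its last target. There are 200 camera calls.

## Task

Gently set the sample box with the green tag into the green-rimmed nest on the warmer and the box with the red tag into the red-rimmed nest of the reject tray, each lying flat on the nest floor. Only once both boxes are in their nests, turn the warmer's yellow handle clockwise all the way from off to on. Keep the boxes upright all the time, and leave the untagged box, the jar and the beaker where they are.

Things in the scene. Friction and masses are not known exactly. Their poses are not given: they have to be found in the camera images.
- box_green: Closed white sample box with a grey lid, 50 (its x) x 104 (its y) x 46 mm high, straight sides, about 0.25 kg. A green tag, 34 x 60 mm, lies on the lid. Origin: centre of its underside, z up. Grip it across its 50 mm width.
- box_red: Closed white sample box with a grey lid, 50 (its x) x 104 (its y) x 46 mm high, straight sides, about 0.25 kg. A red tag, 34 x 60 mm, lies on the lid. Origin: centre of its underside, z up. Grip it across its 50 mm width.
- box_plain: Closed white sample box with a grey lid, 50 (its x) x 104 (its y) x 46 mm high, straight sides, about 0.25 kg. No tag on the lid; not part of the job, leave it alone. Origin: centre of its underside.
- pass_nest (a point): Centre of the floor of the green-rimmed nest on the warmer, a fixed white appliance 270 (x) x 170 (y) x 60 mm high, whose axes it has. A pocket 60 (x) x 114 mm (y), steel floor 64 mm above the table, green rim 5 mm thick, standing 10 mm above that floor. Warmer and reject tray may each stand on either side of the robot.
- reject_nest (a point): Centre of the floor of the red-rimmed nest on the reject tray, a fixed black plate 140 (x) x 190 mm (y). Same pocket, 60 (x) x 114 mm (y), floor 16 mm above the table, red rim 5 mm thick and 10 mm above that floor.
- power_handle (a joint): Angle of the warmer's yellow rotary handle seen from above, clockwise positive: 0 = off stop, 1.047 (60 degrees) = on stop. It may start up to 0.2 rad from the off stop. It turns with light friction (about 0.1 N m) and stays where it is left.
- handle_grip (a point): On the vertical turning axis of the yellow handle, 92 mm above the table, 133 mm in -x of the pass nest's centre (warmer's axes); turns with it. Upright bar 76 mm long (y, black pointer mark at +y) x 14 mm thick (x), 72 to 100 mm above the table, over a black disc 72 mm wide, top at 66 mm. At off the bar lies along the warmer's y, pointer at a white mark; at on it points to a green mark.
- jar: Bystander: jar with a green cap and paper label, 64 mm across, 75 mm high, loose. Origin: centre of its underside.
- beaker: Bystander: open glass beaker, 68 mm across, 80 mm high, loose. Origin: centre of its underside.
There are look-alikes about, which are no part of the job. What is shaped like the box_green but orange or turquoise is not meant.

How it is judged (in metres and radians):
On the way, in this order (a step that is already met when the one before it is completed fails the run):
1. green-tagged box flat in the warmer's green nest and red-tagged box flat in the red reject nest, with the handle still off (below 0.5 rad) (x of box_green in the frame of pass_nest between -0.008 and 0.008 m and y of box_green in the frame of pass_nest between -0.008 and 0.008 m and z of box_green in the frame of pass_nest between -0.004 and 0.004 m and angle between each of box_green, box_red's own z axis and vertical below 0.06 rad and x of box_red in the frame of reject_nest between -0.008 and 0.008 m and y of box_red in the frame of reject_nest between -0.008 and 0.008 m and z of box_red in the frame of reject_nest between -0.004 and 0.004 m and value of joint power_handle below 0.5 rad), for 0.2 s.
2. then the handle turned to on (at least 0.95 of 1.047 rad) (value of joint power_handle above 0.95 rad), for 0.2 s.
At the end, for the whole second after the job is handed in: Green-tagged box in the green nest, red-tagged box in the red nest: within 8 mm of centre in x and y, underside within 4 mm of the floor, level to 0.06 rad, at rest; handle at rest over 0.95 rad; untagged box, jar and beaker within 30 mm of their starts (x of box_green in the frame of pass_nest between -0.008 and 0.008 m and y of box_green in the frame of pass_nest between -0.008 and 0.008 m and z of box_green in the frame of pass_nest between -0.004 and 0.004 m and angle between each of box_green, box_red's own z axis and vertical below 0.06 rad and x of box_red in the frame of reject_nest between -0.008 and 0.008 m and y of box_red in the frame of reject_nest between -0.008 and 0.008 m and z of box_red in the frame of reject_nest between -0.004 and 0.004 m and value of joint power_handle above 0.95 rad and linear speed of each of box_green, box_red below 0.02 m/s and velocity of joint power_handle between -0.05 and 0.05 rad/s and distance of each of box_plain, jar, beaker from where it was at the start of the episode below 0.03 m); the robot touches nothing.
It fails at once if a tagged box tipped more than 0.5 rad (angle between any of box_green, box_red's own z axis and vertical above 0.5 rad).
It fails at once if a box dropped or slammed into a nest: faster than 0.5 m/s within 30 mm above the floor of its nest ((x of box_green in the frame of pass_nest between -0.03 and 0.03 m and y of box_green in the frame of pass_nest between -0.03 and 0.03 m and z of box_green in the frame of pass_nest between -0.005 and 0.03 m and linear speed of box_green above 0.5 m/s) or (x of box_red in the frame of reject_nest between -0.03 and 0.03 m and y of box_red in the frame of reject_nest between -0.03 and 0.03 m and z of box_red in the frame of reject_nest between -0.005 and 0.03 m and linear speed of box_red above 0.5 m/s)).
It fails at once if the untagged box, the jar or the beaker moved more than 30 mm (distance of any of box_plain, jar, beaker from where it was at the start of the episode above 0.03 m).
It also fails if it takes over 72 s, if anything falls off the work surface, if the arm or the gripper's body presses on something with over 40 N, if the wrist force passes 120 N, or if a joint passes its speed limit or range.

## Working session

There is one attempt and no reset: what is moved stays moved. The work goes in short steps, Python scripts to look and compute and a tool call to move; the robot and the scene stay as the last step left them, time stands still between calls to the robot, and variables do not carry over. Pictures are saved under pics/ and viewed, at most 10 in all, crops included, and the job is handed in when it is done.

Besides the shell and the picture viewer there is one more tool, called as name([rows], argument=value, ...), one row to a line, values as JSON. jog_arm: Moves the arm, as the interface text tells. Its arguments: {"type":"object","properties":{"increments":{"type":"array"},"grip":{"type":"number"}},"required":["increments"]}

```bash
mkdir -p pics; python3 - <<'E'
from station import sense, eyes, r
import cv2, numpy as np
for c in ("scene","top"):
    im=eyes.capture(c); cv2.imwrite(f"pics/{c}0.png",im)
    k=eyes.get_calibration(c); print(c,k["camera_matrix"].tolist(),k["R"].round(4).tolist(),k["t"].round(4).tolist())
    for n in ("box_green","box_red","box_plain","pass_nest","reject_nest","power_handle","handle_grip","jar","beaker"):
        try:
            print(n,[(d["centre"] if isinstance(d["centre"],list) else np.round(d["centre"],3).tolist(),round(d["conf"],2)) for d in eyes.spot_in(c,n)])
        except Exception as e: print(n,e)
print(sense())
E
```

```text
scene [[490.9612990757277, 0.0, 247.86134267437401], [0.0, 490.9612990757277, 189.5941941955873], [0.0, 0.0, 1.0]] [[-0.7037, 0.7105, -0.0022], [0.5974, 0.59, -0.5431], [-0.3846, -0.3835, -0.8397]] [0.4131, -0.2893, 1.3521]
box_green [([0.3816, 0.2053, 0.0468], 0.84), ([0.3457, -0.0843, 0.0441], 0.71), ([0.4436, 0.0413, 0.0483], 0.63)]
box_red [([0.6829, 0.044, 0.0405], 0.65), ([0.4442, 0.0442, 0.0471], 0.28)]
box_plain [([0.5643, -0.0385, 0.0456], 0.92)]
pass_nest [([0.556, -0.2933, 0.0605], 0.58), ([0.4598, -0.3118, 0.0942], 0.4)]
reject_nest [([0.5576, 0.2967, 0.0107], 0.83), ([0.6826, 0.0447, 0.046], 0.65)]
power_handle [([0.461, -0.3147, 0.0905], 0.69)]
handle_grip [([0.4595, -0.3099, 0.0919], 0.52), ([0.6843, 0.0428, 0.0452], 0.43)]
jar [([0.802, -0.0948, 0.0728], 0.84)]
beaker [([0.7965, 0.1264, 0.0459], 0.93)]
top [[380.30552789888054, 0.0, 257.060846992566], [0.0, 380.30552789888054, 194.16575875413466], [0.0, 0.0, 1.0]] [[-0.021, -0.9998, 0.001], [-0.987, 0.0206, -0.1597], [0.1596, -0.0043, -0.9872]] [0.0124, 0.5617, 0.8157]
box_green [([0.3333, -0.0908, 0.0475], 0.82), ([0
[... 575 characters left out ...]
4315e+01, -1.48154381e+01]), 'joint_velocities': array([ 0.02208035,  0.12881948,  0.03400831,  0.00418779,  0.05564854,
       -0.03125691]), 'effort': array([ 1.49993189e-04, -3.90476131e+01,  1.87625152e+01,  4.22436923e+00,
        1.54904521e-02, -1.16599031e-05]), 'tcp_pos': array([ 0.20182316, -0.59148437,  0.40476904]), 'ee_rot': array([[-9.46425691e-01, -3.22921680e-01,  1.64741663e-05],
       [-3.22921681e-01,  9.46425690e-01, -3.09758238e-05],
       [-5.58880913e-06, -3.46361809e-05, -9.99999999e-01]]), 'wrist_force': array([ 0.05131584, -0.6825289 ,  0.12088719]), 'moment': array([-0.02603538, -0.01030919,  0.02052879]), 'gripper_force': 0.0, 'gripper_width': 0.998885181263151}
```

View pics/scene0.png

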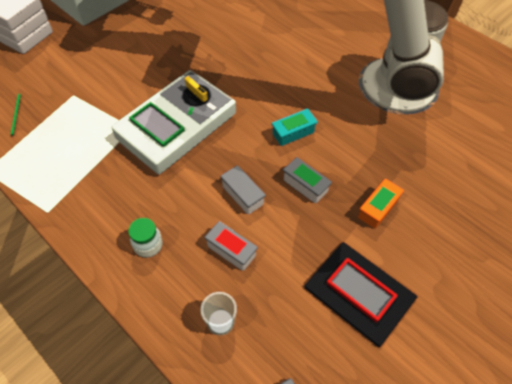

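View pics/top0.png

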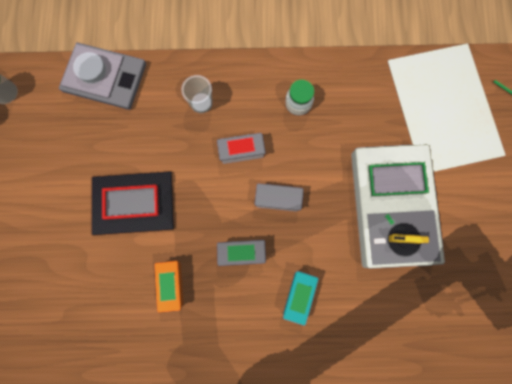

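Scene picture: grey‑bodied green tag (307,179) is box_green; the look‑alikes are turquoise (295,126) and orange (382,203), plus the green cap (142,230). box_red is at (232,245), the plain box at (243,190), the green nest at (158,124) with the handle at (197,88), and the red nest at (362,289). In the top view the green box is at (241,252), red box at (241,147), green nest at (398,180), red nest at (130,202) and handle at (408,239).

```bash
cat > h.py <<'E'
import cv2, numpy as np
from station import sense, eyes, r
def back(c,px,z):
    k=eyes.get_calibration(c); K,R,t=map(np.array,(k["camera_matrix"],k["R"],k["t"]))
    px=np.atleast_2d(px).astype(float); o=-R.T@t
    d=(np.linalg.inv(K)@np.c_[px,np.ones(len(px))].T).T@R
    return (o+d*((z-o[2])/d[:,2])[:,None])[:,:2]
COL={"green":lambda h:cv2.inRange(h,(50,110,40),(80,255,255)),
 "red":lambda h:cv2.inRange(h,(0,200,120),(4,255,255))|cv2.inRange(h,(174,150,80),(180,255,255)),
 "yellow":lambda h:cv2.inRange(h,(20,150,110),(34,255,255))}
def blobs(c,im,col,z,near,rad=.05):
    """min-area rectangle on plane z of the coloured pixels near a point"""
    big=cv2.resize(im,None,fx=4,fy=4,interpolation=cv2.INTER_CUBIC)
    m=COL[col](cv2.cvtColor(big,cv2.COLOR_BGR2HSV))
    ys,xs=np.nonzero(m); P=back(c,np.c_[(xs+.5)/4-.5,(ys+.5)/4-.5],z)
    P=P[np.hypot(*(P-near).T)<rad]
    (cx,cy),(w,h),a=cv2.minAreaRect((P*1000).astype(np.float32))
    if w<h: w,h,a=h,w,a+90   # a: direction of the long side
    a=(a+90)%180-90
    return np.round([cx,cy,w,h,a],1),len(P),np.round(P.mean(0)*1000,1)
E
python3 - <<'E'
from h import *
ims={c:cv2.imread(f"pics/{c}0.png") for c in ("scene","top")}
for c,im in ims.items():
    for n,col,z,p,rad in (("boxg","green",.047,(.438,.04),.05),("boxr","red",.047,(.675,.038),.05),("nestg","green",.074,(.59,-.31),.085),
      ("nestr","red",.026,(.557,.292),.09),("handle","yellow",.100,(.455,-.315),.06)):
        print(c,n,*blobs(c,im,col,z,p,rad))
t=ims["scene"]
cv2.imwrite("pics/crop.png",np.hstack([cv2.resize(t[150:210,265:345],(400,300),interpolation=2),cv2.resize(ims["top"][140:275,350:450],(300,300),interpolation=2)]))
E
```

```text
scene boxg [431.3  38.1  59.5  33.7 -88.1] 4831 [431.4  38.5]
scene boxr [674.7  35.5  55.6  30.  -82. ] 5215 [674.8  35.7]
scene nestg [ 567.9 -309.1  127.4  113.1  -87.8] 5427 [ 590.7 -302.4]
scene nestr [552.8 294.7 128.   75.3 -87.1] 8703 [549.9 295.6]
scene handle [ 458.3 -307.4   95.6   23.6   84.6] 2837 [ 457.9 -308.4]
top boxg [432.4  39.1  57.3  31.1 -87.9] 5777 [432.2  39.2]
top boxr [675.6  36.5  51.6  25.7 -81.4] 3706 [675.6  36.5]
top nestg [ 585.8 -310.2  122.9   66.5  -88.1] 2869 [ 585.  -307.1]
top nestr [554.3 295.2 130.5  75.9 -87.2] 1311 [556.5 319.3]
top handle [ 453.2 -311.4   81.5   17.6   85.5] 4433 [ 452.8 -312.9]
```

View pics/crop.png

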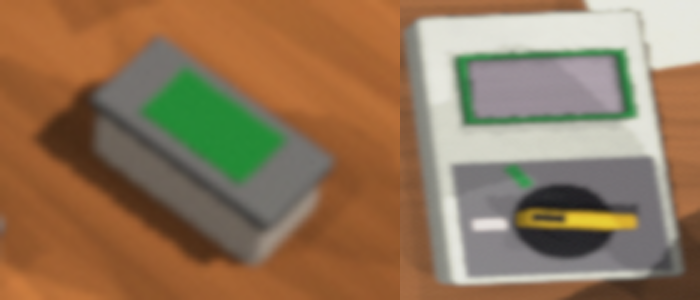

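The crop confirms a grey lid and white body with the green tag: the right box, not orange or turquoise. The handle pointer is near the white mark (off). Next I refine the nests by silhouette fit.

```bash
cat > fit.py <<'E'
from h import *
from scipy.optimize import minimize
def proj(c,X):
    k=eyes.get_calibration(c); K,R,t=map(np.array,(k["camera_matrix"],k["R"],k["t"]))
    p=(R@X.T).T+t[None]; p=(K@p.T).T; return p[:,:2]/p[:,2:]
def observed(c,im,col,near):
    big=cv2.resize(im,None,fx=4,fy=4,interpolation=cv2.INTER_CUBIC)
    h=cv2.cvtColor(big,cv2.COLOR_BGR2HSV)
    m=cv2.inRange(h,(45,70,20),(85,255,255)) if col=="green" else cv2.inRange(h,(0,180,60),(5,255,255))|cv2.inRange(h,(168,100,60),(180,255,255))
    m=cv2.morphologyEx(m,cv2.MORPH_CLOSE,np.ones((9,9)))
    cs,_=cv2.findContours(m,cv2.RETR_EXTERNAL,cv2.CHAIN_APPROX_NONE)
    p=proj(c,np.array([near]))[0]*4
    cs=[q for q in cs if cv2.contourArea(q)>3000 and np.hypot(*(q.reshape(-1,2).mean(0)-p))<150]
    q=max(cs,key=cv2.contourArea); o=np.zeros(m.shape,np.uint8); cv2.drawContours(o,[cv2.convexHull(q)],-1,1,-1); return o
def fit(ims,col,near,zt,zb):
    for cams in (["scene"],["top"],["scene","top"]):
        obs={c:observed(c,ims[c],col,near) for c in cams}
        def cost(v):
            x,y,a=v[0]/1000,v[1]/1000,np.radians(v[2]); s=0
            for c in cams:
                q=np.array([[sx*.035,sy*.062] for sx in(-1,1) for sy in(-1,1)])@np.array([[np.cos(a),np.sin(a)],[-np.sin(a),np.cos(a)]])+[x,y]
                X=np.vstack([np.c_[q,np.full(4,z)] for z in(zt,zb)])
                P=((proj(c,X)+.5)*4-.5)
                m=np.zeros_like(obs[c]); cv2.fillConvexPoly(m,cv2.convexHull((P*16).round().astype(np.int32)),1,shift=4)
                s+=(m^obs[c]).sum()/obs[c].sum()
            return s
        x0=np.array([near[0]*1000,near[1]*1000,2.5])
        R=minimize(cost,x0,method="Nelder-Mead",options=dict(initial_simplex=x0+np.array([[0,0,0],[8,0,0],[0,8,0],[0,0,4]])))
        print(cams,R.x.round(1),round(R.fun,3))
E
python3 - <<'E'
from fit import *
ims={c:cv2.imread(f"pics/{c}0.png") for c in ("scene","top")}
fit(ims,"green",(.585,-.31,.074),.074,.06)
fit(ims,"red",(.553,.294,.026),.026,.012)
E
```

```text
['scene'] [ 585.3 -314.2    1.3] 0.039
['top'] [ 586.9 -312.     3.3] 0.065
['scene', 'top'] [ 585.6 -314.     1.7] 0.109
['scene'] [551.7 295.1   2.1] 0.067
['top'] [554.1 298.9   5.1] 0.119
['scene', 'top'] [552.6 294.9   2.9] 0.188
```

Targets: box_green (432,38.6) yaw 2°, box_red (675,36) yaw 8.3°, pass nest (586,-313) yaw 2°, reject nest (552.5,295) yaw 2.8°, handle axis (453,-317.6). I turn the tool first so that tool y is about −x.

jog_arm([
  [0,0,0.25,-1],
  [0,0,0.25,-1],
  [0,0,0.25,-1],
  [0,0,0.25,-1],
  [0,0,0.25,-1],
  [0,0,0.25,-1],
  [0,0,0.25,-1],
  [0,0,0.25,-1],
  [0,0,0.25,-1],
  [0,0,0.25,-1],
], grip=87)

```text
time_s: 2.0
tcp_pos: [0.2018, -0.5915, 0.3545]
ee_rot: [[-0.425, -0.905, 0.0], [-0.905, 0.425, -0.0], [0.0, -0.0, -1.0]]
wrist_force: [-0.7, -0.1, 1.0]
gripper_width: 1.002
gripper_force: 0.0
```

jog_arm([
  [0,0,0.25,-1],
  [0,0,0.25,-1],
  [0,0,0.25,-1],
  [0,0,0.25,-1],
  [0,0,0.25,-1],
  [0,0,0.25,-1],
  [0,0,0,0],
])

```text
time_s: 2.7
tcp_pos: [0.2018, -0.5913, 0.324]
ee_rot: [[0.038, -0.999, -0.001], [-0.999, -0.038, 0.001], [-0.002, 0.001, -1.0]]
wrist_force: [-0.6, 0.2, -0.8]
gripper_width: 0.998
gripper_force: 0.0
```

jog_arm([
  [-1,-0.6,0,0],
  [-1,-0.6,0,0],
  [-1,-0.6,0,0],
  [-1,-0.6,0,0],
  [-1,-0.6,0,0],
  [-1,-0.6,0,0],
  [-1,-0.6,0,0],
  [-1,-0.6,0,0],
  [-1,-0.6,0,0],
  [-1,-0.6,0,0],
])

```text
time_s: 3.7
tcp_pos: [0.3146, -0.3863, 0.3253]
ee_rot: [[0.036, -0.999, 0.001], [-0.999, -0.036, -0.001], [0.001, -0.001, -1.0]]
wrist_force: [-0.1, -0.6, -0.5]
gripper_width: 1.0
gripper_force: 0.0
```

jog_arm([
  [-1,-0.6,0,0],
  [-1,-0.6,0,0],
  [-1,-0.6,0,0],
  [-1,-0.6,0,0],
  [-1,-0.6,0,0],
  [-1,-0.6,0,0],
  [-1,-0.6,0,0],
  [-1,-0.6,0,0],
  [-1,-0.6,0,0],
  [-1,-0.6,0,0],
])

```text
time_s: 4.7
tcp_pos: [0.427, -0.1818, 0.3253]
ee_rot: [[0.036, -0.999, 0.001], [-0.999, -0.036, -0.0], [0.0, -0.001, -1.0]]
wrist_force: [-0.1, 0.0, 0.6]
gripper_width: 0.999
gripper_force: 0.0
```

jog_arm([
  [-1,-0.1,0.2,0],
  [-1,-0.1,0.3,0],
  [-1,-0.1,0.3,0],
  [-1,-0.1,0.3,0],
  [-1,-0.1,0.3,0],
  [-1,-0.1,0.3,0],
  [-1,-0.1,0.3,0],
  [-1,0,0.3,0],
  [-0.9,0,0.3,0],
  [0,0,0,0],
])

```text
time_s: 5.7
tcp_pos: [0.4338, -0.003, 0.2727]
ee_rot: [[0.039, -0.999, -0.0], [-0.999, -0.039, -0.0], [0.0, 0.0, -1.0]]
wrist_force: [0.5, 0.1, -0.1]
gripper_width: 0.998
gripper_force: 0.0
```

jog_arm([
  [-1,0,0,0],
  [-1,0,0,0],
  [-0.08,0,0.5,0],
  [0,0,0.7,0],
  [0,0,0.7,0],
  [0,0,0.7,0],
  [0,0,0.7,0],
  [0,0,0.38,0],
  [0,0,0,0],
  [0,0,0,0],
])

```text
time_s: 6.7
tcp_pos: [0.4323, 0.037, 0.1993]
ee_rot: [[0.038, -0.999, 0.0], [-0.999, -0.038, -0.0], [0.0, -0.0, -1.0]]
wrist_force: [0.6, -0.1, 0.4]
gripper_width: 0.999
gripper_force: 0.0
```

```bash
python3 - <<'E'
from h import *
im=eyes.capture("scene"); cv2.imwrite("pics/g1.png",cv2.resize(im[80:260,200:440],(720,540),interpolation=2)); print(sense()["tcp_pos"],sense()["wrist_force"])
E
```

```text
[0.43240782 0.03716812 0.19959094] [-0.20237784 -0.07480204  0.82725427]
```

View pics/g1.png

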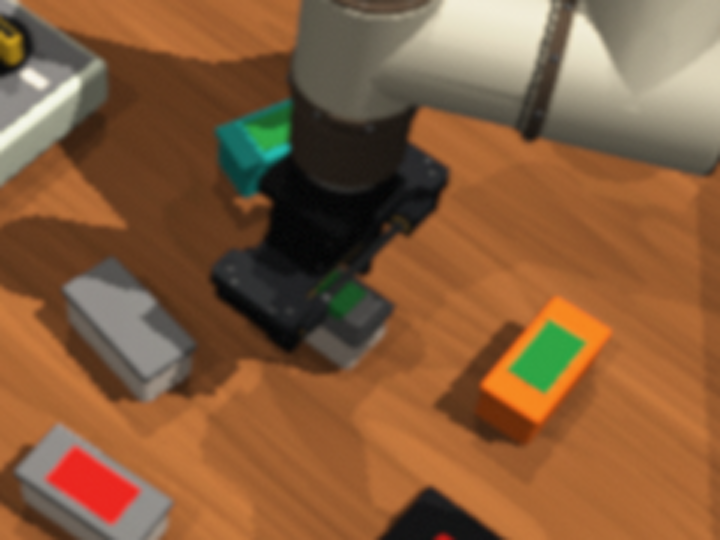

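The crop shows the open gripper straddling the green‑tagged box around (345,320), with the other boxes clear. I close, then lift 140 mm.

jog_arm([
  [0,0,0,0],
  [0,0,0,0],
  [0,0,0,0],
  [0,0,0,0],
  [0,0,0,0],
  [0,0,0,0],
  [0,0,0,0],
  [0,0,0,0],
], grip=40)

```text
time_s: 7.55
tcp_pos: [0.4324, 0.0375, 0.1993]
ee_rot: [[0.038, -0.999, 0.001], [-0.999, -0.038, 0.0], [-0.0, -0.001, -1.0]]
wrist_force: [1.6, -0.4, 1.1]
gripper_width: 0.569
gripper_force: 30.0
```

jog_arm([
  [0,0,-0.3,0],
  [0,0,-0.6,0],
  [0,0,-0.8,0],
  [0,0,-0.8,0],
  [0,0,-0.8,0],
  [0,0,-0.8,0],
  [0,0,-0.8,0],
  [0,0,-0.8,0],
  [0,0,-0.8,0],
  [0,0,-0.5,0],
])

```text
time_s: 8.55
tcp_pos: [0.4315, 0.0371, 0.3399]
ee_rot: [[0.038, -0.999, -0.0], [-0.999, -0.038, 0.0], [-0.0, 0.0, -1.0]]
wrist_force: [0.4, 0.1, -3.3]
gripper_width: 0.568
gripper_force: 30.0
```

jog_arm([
  [0.5,-0.2,0,0],
  [1,-0.4,0,0],
  [1,-0.4,0,0],
  [1,-0.4,0,0],
  [1,-0.4,0,0],
  [1,-0.4,0,0],
  [1,-0.4,0,0],
  [1,-0.4,0,0],
  [1,-0.4,0,0],
  [1,-0.4,0,0],
])

```text
time_s: 9.55
tcp_pos: [0.515, -0.1512, 0.3375]
ee_rot: [[0.037, -0.999, -0.003], [-0.999, -0.037, 0.001], [-0.001, 0.003, -1.0]]
wrist_force: [-0.2, 0.2, -2.7]
gripper_width: 0.571
gripper_force: 30.0
```

jog_arm([
  [1,-0.4,0,0],
  [1,-0.4,0,0],
  [1,-0.4,0,0],
  [1,-0.4,0,0],
  [1,-0.4,0,0],
  [1,-0.4,0,0],
  [1,-0.4,0,0],
  [1,-0.4,0,0],
  [0.35,-0.05,0,0],
  [0,0,0,0],
])

```text
time_s: 10.55
tcp_pos: [0.586, -0.3153, 0.337]
ee_rot: [[0.036, -0.999, -0.003], [-0.999, -0.036, 0.001], [-0.002, 0.003, -1.0]]
wrist_force: [0.2, 1.1, -3.9]
gripper_width: 0.577
gripper_force: 30.0
```

jog_arm([
  [0,0,0.4,0],
  [0,0,0.4,0],
  [0,0,0.4,0],
  [0,0,0.4,0],
  [0,0,0.4,0],
  [0,0,0.4,0],
  [0,0,0.3,0],
  [0,0,0,0],
])

```text
time_s: 11.35
tcp_pos: [0.5863, -0.314, 0.2837]
ee_rot: [[0.038, -0.999, -0.002], [-0.999, -0.038, 0.001], [-0.001, 0.002, -1.0]]
wrist_force: [0.0, 0.3, -3.1]
gripper_width: 0.571
gripper_force: 30.0
```

```bash
python3 - <<'E'
from h import *
im=eyes.capture("scene"); c=eyes.capture("top"); cv2.imwrite("pics/n1.png",np.hstack([cv2.resize(im[60:180,95:255],(400,300),interpolation=2),cv2.resize(c[130:280,340:490],(300,300),interpolation=2)])); print(sense()["tcp_pos"],sense()["wrist_force"])
E
```

```text
[ 0.58669742 -0.31413907  0.28517249] [ 0.00907195  0.22605792 -2.25372401]
```

View pics/n1.png

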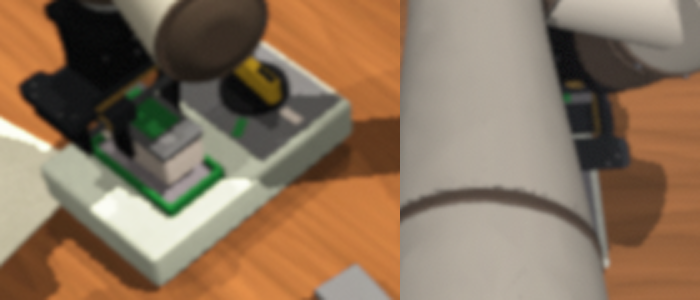

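The left view shows the box at (165,150) hovering inside the green rim, aligned. I lower it slowly.

jog_arm([
  [0,0,0.15,0],
  [0,0,0.15,0],
  [0,0,0.15,0],
  [0,0,0.15,0],
  [0,0,0.1,0],
  [0,0,0.1,0],
  [0,0,0.1,0],
  [0,0,0.05,0],
  [0,0,0,0],
])

```text
time_s: 12.35
tcp_pos: [0.5865, -0.3141, 0.2659]
ee_rot: [[0.038, -0.999, -0.0], [-0.999, -0.038, 0.0], [-0.0, 0.0, -1.0]]
wrist_force: [0.1, 0.5, -2.6]
gripper_width: 0.573
gripper_force: 30.0
```

jog_arm([
  [0,0,0.05,0],
  [0,0,0.05,0],
  [0,0,0.03,0],
  [0,0,0,0],
])

```text
time_s: 12.75
tcp_pos: [0.5865, -0.3141, 0.2634]
ee_rot: [[0.038, -0.999, -0.0], [-0.999, -0.038, 0.0], [-0.0, 0.0, -1.0]]
wrist_force: [-0.3, 0.1, -2.3]
gripper_width: 0.575
gripper_force: 30.0
```

jog_arm([
  [0,0,0.03,0],
  [0,0,0.03,0],
  [0,0,0,0],
])

```text
time_s: 13.05
tcp_pos: [0.5866, -0.3141, 0.2633]
ee_rot: [[0.038, -0.999, 0.0], [-0.999, -0.038, -0.0], [0.0, -0.0, -1.0]]
wrist_force: [-1.4, 1.9, 3.1]
gripper_width: 0.575
gripper_force: 30.0
```

Contact made (force flipped to +3 N at floor height). I release and rise.

jog_arm([
  [0,0,0,0],
  [0,0,0,0],
  [0,0,0,0],
  [0,0,0,0],
  [0,0,-0.3,0],
  [0,0,-0.6,0],
  [0,0,-0.8,0],
  [0,0,-0.8,0],
  [0,0,-0.5,0],
  [0,0,0,0],
], grip=80)

```text
time_s: 14.05
tcp_pos: [0.587, -0.3143, 0.3251]
ee_rot: [[0.038, -0.999, 0.005], [-0.999, -0.038, -0.002], [0.002, -0.004, -1.0]]
wrist_force: [0.7, 0.4, 0.1]
gripper_width: 0.92
gripper_force: 0.0
```

jog_arm([
  [-1,-0.3,0,0],
  [-1,-0.3,0,0],
  [-1,-0.3,0,0],
  [-1,-0.3,0,0],
  [-1,-0.3,0,0],
  [-1,-0.3,0,0],
  [-1,-0.3,0,0],
  [-1,-0.3,0,0],
  [-1,-0.3,0,0],
  [-1,-0.3,0,0],
])

```text
time_s: 15.05
tcp_pos: [0.6389, -0.111, 0.3216]
ee_rot: [[0.038, -0.999, -0.001], [-0.999, -0.038, 0.0], [-0.0, 0.001, -1.0]]
wrist_force: [0.1, 0.6, 0.3]
gripper_width: 0.92
gripper_force: 0.0
```

jog_arm([
  [-1,-0.3,0,0],
  [-1,-0.3,0,0],
  [-1,-0.3,0,0],
  [-1,-0.3,0,0],
  [-1,-0.3,0,0],
  [-1,-0.3,0,0],
  [-1,-0.3,0,0],
  [-0.3,0,0,-0.7],
  [0,0,0,-0.65],
  [0,0,0,0],
], grip=87)

```text
time_s: 16.05
tcp_pos: [0.6756, 0.0367, 0.3222]
ee_rot: [[0.146, -0.989, -0.0], [-0.989, -0.146, -0.0], [0.0, 0.0, -1.0]]
wrist_force: [-0.3, 0.0, -0.4]
gripper_width: 1.002
gripper_force: 0.0
```

```bash
python3 - <<'E'
from h import *
im=eyes.capture("scene"); cv2.imwrite("pics/scene2.png",im)
for a in ((("boxg","green",.111,(.586,-.313),.042)),("boxr","red",.047,(.675,.036),.05)):
    print(a[0],*blobs("scene",im,*a[1:]))
cv2.imwrite("pics/n2.png",np.hstack([cv2.resize(im[60:180,95:255],(400,300),interpolation=2),cv2.resize(im[180:300,150:310],(400,300),interpolation=2)]))
s=sense();print(s["tcp_pos"],s["ee_rot"].round(4).tolist())
E
```

```text
boxg [ 585.  -313.8   59.2   32.9  -87.9] 4171 [ 585.1 -313.3]
boxr [674.3  38.1  51.   31.2 -81.3] 4765 [674.5  38.5]
[0.67552411 0.03634698 0.32223953] [[0.1449, -0.9894, -0.0001], [-0.9894, -0.1449, 0.0], [-0.0, 0.0001, -1.0]]
```

View pics/n2.png

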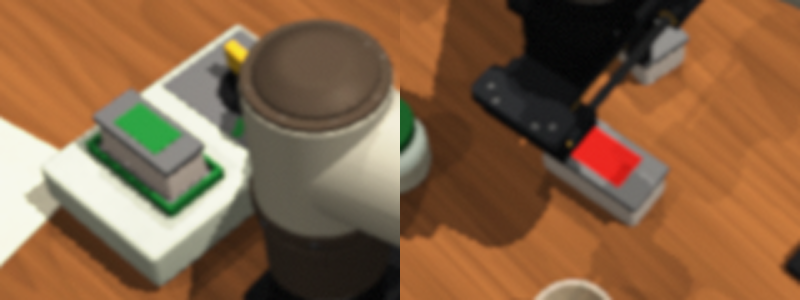

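The green box sits in its rim at about (150,150), measured at (585,-313.8) on target. The gripper is over the red box at (605,160). I descend and grasp it.

jog_arm([
  [0,0,0.5,0],
  [0,0,0.8,0],
  [0,0,0.9,0],
  [0,0,0.9,0],
  [0,0,0.9,0],
  [0,0,0.9,0],
  [0,0,0.8,0],
  [0,0,0.43,0],
  [0,0,0,0],
  [0,0,0,0],
])

```text
time_s: 17.1
tcp_pos: [0.6756, 0.0355, 0.2]
ee_rot: [[0.145, -0.989, 0.001], [-0.989, -0.145, -0.0], [0.0, -0.001, -1.0]]
wrist_force: [0.3, -0.0, -0.4]
gripper_width: 0.999
gripper_force: 0.0
```

jog_arm([
  [0,0,0,0],
  [0,0,0,0],
  [0,0,0,0],
  [0,0,0,0],
  [0,0,0,0],
  [0,0,0,0],
  [0,0,0,0],
  [0,0,0,0],
], grip=40)

```text
time_s: 17.9
tcp_pos: [0.6756, 0.0356, 0.1999]
ee_rot: [[0.146, -0.989, 0.001], [-0.989, -0.146, 0.0], [0.0, -0.001, -1.0]]
wrist_force: [0.7, 1.9, 0.2]
gripper_width: 0.574
gripper_force: 30.0
```

jog_arm([
  [0,0,-0.3,0],
  [0,0,-0.6,0],
  [0,0,-0.8,0],
  [0,0,-0.8,0],
  [0,0,-0.8,0],
  [0,0,-0.8,0],
  [0,0,-0.8,0],
  [0,0,-0.8,0],
  [0,0,-0.3,0],
  [0,0,0,0],
])

```text
time_s: 18.9
tcp_pos: [0.6753, 0.0355, 0.3211]
ee_rot: [[0.145, -0.989, 0.002], [-0.989, -0.145, 0.001], [-0.0, -0.002, -1.0]]
wrist_force: [-1.2, 0.3, -3.2]
gripper_width: 0.576
gripper_force: 30.0
```

jog_arm([
  [-0.7,0.2,0,0],
  [-1,0.3,0,0],
  [-1,0.3,0,0],
  [-1,0.3,0,0],
  [-1,0.3,0,0],
  [-1,0.3,0,0],
  [-1,0.3,0,0],
  [-1,0.3,0,0],
  [-1,0.3,0,0],
  [-1,0.3,0,0],
])

```text
time_s: 19.9
tcp_pos: [0.5885, 0.2202, 0.3185]
ee_rot: [[0.146, -0.989, -0.002], [-0.989, -0.146, -0.001], [0.001, 0.003, -1.0]]
wrist_force: [0.5, 0.7, -2.6]
gripper_width: 0.568
gripper_force: 30.0
```

jog_arm([
  [-1,0.3,0,0],
  [-1,0.3,0,0],
  [-1,0.3,0,0],
  [-1,0.4,0,0],
  [0,0,0.5,0.6],
  [0,0,0.7,0.6],
  [0,0,0.9,0],
  [0,0,0.9,0],
  [0,0,0.8,0],
  [0,0,0.4,0],
])

```text
time_s: 20.9
tcp_pos: [0.5512, 0.2943, 0.2331]
ee_rot: [[0.05, -0.999, -0.004], [-0.999, -0.05, -0.003], [0.003, 0.004, -1.0]]
wrist_force: [-0.4, 0.3, -2.7]
gripper_width: 0.574
gripper_force: 30.0
```

jog_arm([
  [0,0,0,0],
  [0,0,0,0],
])

```text
time_s: 21.1
tcp_pos: [0.5524, 0.2947, 0.236]
ee_rot: [[0.05, -0.999, 0.0], [-0.999, -0.05, -0.0], [0.0, -0.0, -1.0]]
wrist_force: [0.1, 1.3, -2.5]
gripper_width: 0.573
gripper_force: 30.0
```

```bash
python3 - <<'E'
from h import *
im=eyes.capture("scene"); c=eyes.capture("top"); cv2.imwrite("pics/n3.png",np.hstack([cv2.resize(im[220:352,295:427],(400,400),interpolation=2),cv2.resize(c[150:250,80:180],(400,400),interpolation=2)])); print(sense()["tcp_pos"],sense()["wrist_force"])
E
```

```text
[0.55260091 0.29473534 0.23674635] [-0.78234834 -0.28055971 -2.77570261]
```

View pics/n3.png

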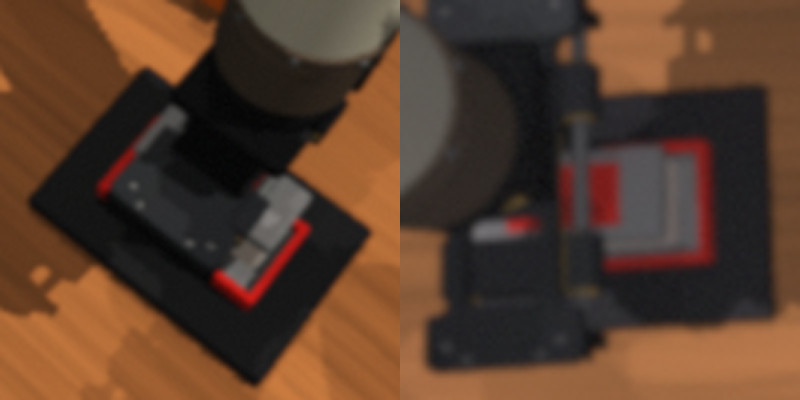

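The box sits over the red pocket in both views (rim visible around it at (255,290) and (710,200)), with small even margins after parallax. I lower it.

jog_arm([
  [0,0,0.15,0],
  [0,0,0.15,0],
  [0,0,0.15,0],
  [0,0,0.15,0],
  [0,0,0.1,0],
  [0,0,0.1,0],
  [0,0,0.1,0],
  [0,0,0.05,0],
  [0,0,0.03,0],
  [0,0,0,0],
])

```text
time_s: 22.2
tcp_pos: [0.5524, 0.2944, 0.2161]
ee_rot: [[0.05, -0.999, -0.0], [-0.999, -0.05, 0.0], [-0.0, 0.0, -1.0]]
wrist_force: [-0.3, -0.3, -3.4]
gripper_width: 0.573
gripper_force: 30.0
```

jog_arm([
  [0,0,0.03,0],
  [0,0,0.03,0],
  [0,0,0,0],
])

```text
time_s: 22.5
tcp_pos: [0.5524, 0.2945, 0.2159]
ee_rot: [[0.05, -0.999, 0.001], [-0.999, -0.05, 0.0], [-0.0, -0.001, -1.0]]
wrist_force: [-2.7, -1.7, 3.4]
gripper_width: 0.572
gripper_force: 30.0
```

Contact on the tray floor. I release, lift, and check both boxes before going for the handle.

jog_arm([
  [0,0,0,0],
  [0,0,0,0],
  [0,0,0,0],
  [0,0,0,0],
  [0,0,-0.4,0],
  [0,0,-0.8,0],
  [0,0,-1,0],
  [0,0,-1,0],
  [0,0,-1,0],
  [0,0,-1,0],
], grip=80)

```text
time_s: 23.5
tcp_pos: [0.5524, 0.2944, 0.3205]
ee_rot: [[0.05, -0.999, 0.001], [-0.999, -0.05, 0.0], [-0.0, -0.001, -1.0]]
wrist_force: [0.2, 0.4, -0.5]
gripper_width: 0.915
gripper_force: 0.0
```

jog_arm([
  [1,0.2,-1,0],
  [1,0.2,0,0],
  [1,0.2,0,0],
  [1,0.2,0,0],
  [1,0.2,0,0],
  [1,0.2,0,0],
  [1,0.2,0,0],
  [1,0.2,0,0],
  [1,0.2,0,0],
  [1,0.2,0,0],
])

```text
time_s: 24.5
tcp_pos: [0.5221, 0.091, 0.3389]
ee_rot: [[0.05, -0.999, 0.0], [-0.999, -0.05, 0.0], [-0.0, -0.0, -1.0]]
wrist_force: [-0.6, 0.1, 0.5]
gripper_width: 0.919
gripper_force: 0.0
```

```bash
python3 - <<'E'
from h import *
I={c:eyes.capture(c) for c in("scene","top")}
for c,im in I.items():
  for a in (("boxg","green",.111,(.586,-.313),.042),("boxr","red",.063,(.5525,.295),.042),("handle","yellow",.1,(.455,-.315),.06)):
    try: print(c,a[0],*blobs(c,im,*a[1:]))
    except Exception as e: print(c,a[0],"hidden")
cv2.imwrite("pics/n4.png",np.hstack([cv2.resize(I["scene"][60:180,95:255],(400,300),interpolation=2),cv2.resize(I["scene"][230:350,290:430],(350,300),interpolation=2)]))
print(sense()["tcp_pos"])
E
```

```text
scene boxg [ 585.1 -313.7   59.1   32.9  -87.7] 4163 [ 585.1 -313.3]
scene boxr [550.5 294.2  56.6  31.  -87.4] 6452 [550.6 294.6]
scene handle [ 458.5 -307.1   94.    23.9   85.1] 2726 [ 458. -308.]
top boxg [ 574.4 -313.2   58.1   53.9  -87.7] 6574 [ 584.4 -312.8]
top boxr [0. 0. 0. 0. 0.] 0 [nan nan]
top handle [ 453.2 -311.4   81.5   17.6   85.5] 4399 [ 452.8 -312.6]
[0.52174861 0.09009353 0.33889767]h.py:20: RuntimeWarning: Mean of empty slice.
  return np.round([cx,cy,w,h,a],1),len(P),np.round(P.mean(0)*1000,1)
  ret = um.true_divide(
```

View pics/n4.png

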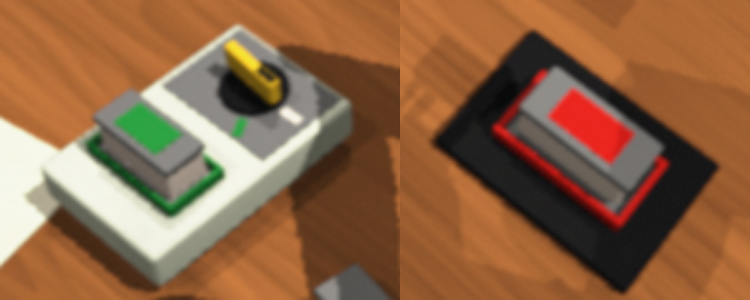

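Both boxes sit flat inside their rims (green at (150,150), red at (595,130)); the handle at (255,75) still points near the white mark. Next, over to the handle.

jog_arm([
  [1,0.2,0,0],
  [1,0.2,0,0],
  [1,0.2,0,0],
  [1,0.2,0,0],
  [1,0.2,0,0],
  [1,0.2,0,0],
  [1,0.2,0,0],
  [1,0.2,0,0],
  [1,0.2,0,0],
  [1,0.25,0,0],
], grip=60)

```text
time_s: 25.6
tcp_pos: [0.4915, -0.1099, 0.339]
ee_rot: [[0.05, -0.999, 0.001], [-0.999, -0.05, -0.0], [0.0, -0.001, -1.0]]
wrist_force: [0.9, -0.2, -0.7]
gripper_width: 0.693
gripper_force: 0.0
```

jog_arm([
  [1,0.2,0,0],
  [1,0.2,0,0],
  [1,0.2,0,0],
  [1,0.2,0,0],
  [1,0.2,0,0],
  [1,0.2,0,0],
  [1,0.3,0,0],
  [1,0.3,0,0],
  [1,0.3,0,0],
  [1,0.3,0,0],
])

```text
time_s: 26.6
tcp_pos: [0.4534, -0.3122, 0.3389]
ee_rot: [[0.05, -0.999, 0.0], [-0.999, -0.05, -0.0], [0.0, -0.0, -1.0]]
wrist_force: [0.1, -0.4, -0.3]
gripper_width: 0.69
gripper_force: 0.0
```

jog_arm([
  [0.2,0,0,0.8],
  [0,0,0,0.8],
  [0,0,0,0],
])

```text
time_s: 26.9
tcp_pos: [0.4537, -0.3156, 0.3388]
ee_rot: [[-0.078, -0.997, 0.0], [-0.997, 0.078, 0.0], [-0.0, -0.0, -1.0]]
wrist_force: [0.2, 0.4, 0.1]
gripper_width: 0.69
gripper_force: 0.0
```

jog_arm([
  [0.07,0,0.5,0],
  [0,0,0.8,0],
  [0,0,0.8,0],
  [0,0,0.8,0],
  [0,0,0.7,0],
  [0,0,0.5,0],
  [0,0,0,0],
  [0,0,0,0],
])

```text
time_s: 27.7
tcp_pos: [0.4538, -0.3167, 0.257]
ee_rot: [[-0.077, -0.997, -0.0], [-0.997, 0.077, -0.0], [0.0, 0.0, -1.0]]
wrist_force: [0.1, -0.3, -0.0]
gripper_width: 0.69
gripper_force: 0.0
```

jog_arm([
  [0,0,0,0],
  [0,0,0,0],
  [0,0,0,0],
  [0,0,0,0],
  [0,0,0,0],
  [0,0,0,0],
  [0,0,0,0],
  [0,0,0,0],
], grip=4)

```text
time_s: 28.5
tcp_pos: [0.4542, -0.3167, 0.257]
ee_rot: [[-0.078, -0.997, 0.002], [-0.997, 0.078, -0.001], [0.0, -0.002, -1.0]]
wrist_force: [2.6, 0.3, -0.6]
gripper_width: 0.155
gripper_force: 30.0
```

The bar is gripped (13.5 mm). I turn it clockwise.

jog_arm([
  [0,0,0,0.4],
  [0,0,0,0.8],
  [0,0,0,1],
  [0,0,0,1],
  [0,0,0,1],
  [0,0,0,1],
  [0,0,0,1],
  [0,0,0,1],
  [0,0,0,1],
  [0,0,0,1],
])

```text
time_s: 29.5
tcp_pos: [0.4544, -0.3168, 0.2571]
ee_rot: [[-0.729, -0.685, 0.002], [-0.685, 0.729, -0.001], [-0.001, -0.002, -1.0]]
wrist_force: [2.6, -1.3, -2.1]
gripper_width: 0.16
gripper_force: 30.0
```

jog_arm([
  [0,0,0,0.8],
  [0,0,0,0.5],
  [0,0,0,0.5],
  [0,0,0,0.3],
  [0,0,0,0],
  [0,0,0,0],
])

```text
time_s: 30.1
tcp_pos: [0.4544, -0.3169, 0.2571]
ee_rot: [[-0.831, -0.556, 0.003], [-0.556, 0.831, -0.001], [-0.002, -0.002, -1.0]]
wrist_force: [5.1, -1.9, -4.3]
gripper_width: 0.158
gripper_force: 30.0
```

jog_arm([
  [0,0,0,0.3],
  [0,0,0,0.3],
  [0,0,0,0],
])

```text
time_s: 30.4
tcp_pos: [0.4544, -0.3169, 0.2571]
ee_rot: [[-0.856, -0.516, 0.002], [-0.516, 0.856, -0.001], [-0.001, -0.002, -1.0]]
wrist_force: [3.8, -1.8, -4.7]
gripper_width: 0.158
gripper_force: 30.0
```

```bash
python3 -c "
from station import *
s=sense();print(s['moment'],s['ee_rot'].round(3).tolist())"
```

```text
[-0.40841523 -1.3798028   0.35471302] [[-0.856, -0.516, 0.002], [-0.516, 0.856, -0.001], [-0.001, -0.002, -1.0]]
```

The moment is now above friction, so the handle is at the on stop. I release, rise and check.

jog_arm([
  [0,0,0,0],
  [0,0,0,0],
  [0,0,0,0],
  [0,0,0,0],
  [0,0,-0.3,0],
  [0,0,-0.6,0],
  [0,0,-1,0],
  [0,0,-1,0],
  [0,0,-1,0],
  [0,0,-1,0],
], grip=50)

```text
time_s: 31.4
tcp_pos: [0.4534, -0.3167, 0.3571]
ee_rot: [[-0.857, -0.515, 0.001], [-0.515, 0.857, -0.001], [-0.001, -0.001, -1.0]]
wrist_force: [0.3, -0.1, 0.5]
gripper_width: 0.575
gripper_force: 0.0
```

jog_arm([
  [0,1,-1,0],
  [0,1,0,0],
  [0,1,0,0],
  [0,1,0,0],
  [0,1,0,0],
  [0,1,0,0],
  [0,1,0,0],
  [0,1,0,0],
  [0,0,0,0],
  [0,0,0,0],
])

```text
time_s: 32.4
tcp_pos: [0.3714, -0.1795, 0.3761]
ee_rot: [[-0.857, -0.516, 0.002], [-0.516, 0.857, -0.001], [-0.002, -0.002, -1.0]]
wrist_force: [-0.1, -0.5, -0.4]
gripper_width: 0.576
gripper_force: 0.0
```

```bash
python3 - 2>/dev/null <<'E'
from h import *
I={c:eyes.capture(c) for c in("scene","top")}
for c,im in I.items():
  for a in (("boxg","green",.111,(.586,-.313),.042),("boxr","red",.063,(.5525,.295),.042),("handle","yellow",.1,(.455,-.315),.06)):
    print(c,a[0],*blobs(c,im,*a[1:]))
cv2.imwrite("pics/end.png",cv2.resize(I["scene"],(768,576),interpolation=2))
print(sense()["tcp_pos"],sense()["wrist_force"])
E
```

```text
scene boxg [ 585.  -313.7   59.1   32.9  -87.9] 4170 [ 585.1 -313.3]
scene boxr [550.7 294.1  56.4  30.5 -87.5] 6373 [550.7 294.5]
scene handle [ 456.1 -314.1   78.9   15.1   31.7] 1242 [ 445.3 -320. ]
top boxg [ 573.8 -313.2   58.1   55.1  -87.7] 6729 [ 583.5 -312.8]
top boxr [548.1 294.1  71.8  57.1   3.1] 4160 [552.1 295.5]
top handle [ 467.  -302.3   32.    12.8   53.7] 528 [ 464.7 -306. ]
[ 0.37170266 -0.17987507  0.37550372] [-0.6233996  -0.64496114  0.79135872]
```

View pics/end.png

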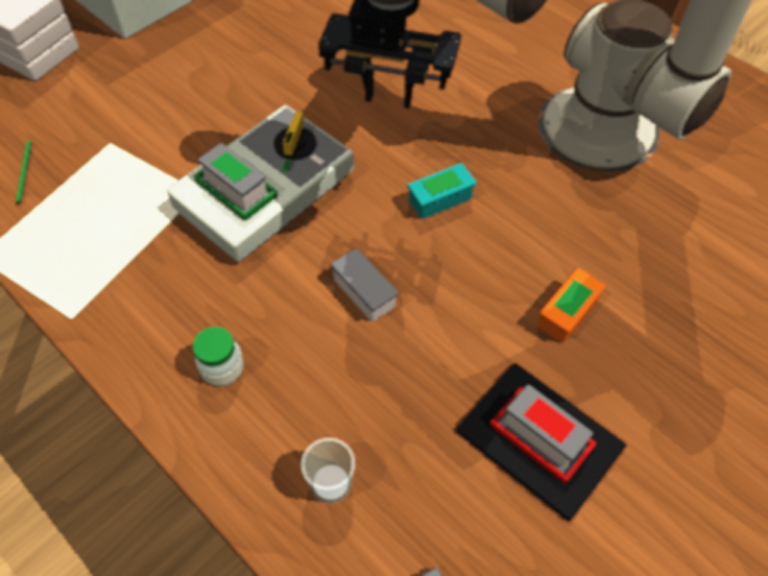

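The final picture shows both boxes in their nests ((233,180) and (545,430)), the handle at (293,133) pointing at the green mark, and the bystanders unmoved.

```bash
python3 -c "
from station import *
print(r.finish_job())"
```

```text
the job is handed in; nothing more can be done
None
```

I handed the job in at about 32 s, with no verdict returned: the last pictures show both tagged boxes flat in their nests, the handle at its on stop, and the untagged box, jar and beaker where they were.

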